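# Level the bench scale with its foot screws

### The job

The bench scale has been moved and no longer stands level: its bubble is off the mark. Turn the black wheels on its two front foot screws until the bubble rests inside the black ring of the round vial, then let go and leave the scale standing level. Do not lean on the scale, and do not knock the crockery and jars that stand round it.

Things in the scene. Friction and masses are not known exactly. Their poses are not given: they have to be found in the camera images.
- scale: White bench scale that does not slide on the worktop. Origin: on the worktop under its middle; x to its back, y to its left seen from the front, z up; turned up to 13 deg. Three feet (mm): a fixed one at (115, 0), foot screws at (-105, 140) and (-105, -140). Chassis: x -45 to 125, y +-120, 32 to 76 up. Console between the wheels: x -215 to -45, y +-46, top 81 up, with display and vial.
- scale_deck: The tilting part: chassis, console, vial and platter, all but the foot wheels. Origin and axes as scale when level. A white ear, 24 mm wide, 56 to 74 mm up, runs from each screw diagonally inward to the chassis. Otherwise only the platter and the spider under it (114 mm up and higher) come within 55 mm of a wheel's axis.
- platter_centre (a point): Middle of the bare steel platter's top, 140 mm up. Platter 250 (x) x 300 (y) x 8 mm, corners rounded by 22 mm. Each front corner overhangs a foot wheel and stands 5 mm out beyond its axis along the diagonal, so a gripper pointing straight down cannot reach the wheel: come in from outside the corner with the gripper leaning outward along that diagonal by about 40 deg.
- foot_wheel_left (a point): Centre of the left foot wheel (robot's left): black knurled disc 40 mm across, 14 mm thick (33 to 47 mm up) on an upright screw. It stays at this place while turning; grip it across any diameter. Clockwise from above raises its corner, 8 mm a full turn; stiff (0.08 N m), stays where left. At the start within 1.9 rad of its level setting, either way; stops lie 4 rad from it.
- foot_wheel_right (a point): Centre of the right foot wheel, same size, height and thread as the left one; clockwise seen from above raises its corner. At the start its corner is too low by 1.1 to 2.1 rad of this wheel.
- vial_centre (a point): Middle of the round bubble vial on the console in front of the platter, at (-150, 0) mm in the scale's frame, 82 mm up: steel bezel 57 mm across, green fluid. The black ring printed round this point is 18 mm across inside.
- bubble_centre (a point): Centre of the bubble, a pale disc 13 mm across. It runs to the higher side, 0.8 mm per mrad of tilt, at most 18 mm out; still within 1 s of the wheel's stop. One rad clockwise of the left wheel moves it 4.3 mm along (-0.54, 0.84) in the scale's x, y; of the right wheel 4.3 mm along (-0.54, -0.84).
- mug: Loose stoneware mug, pale, 84 x 115 x 91 mm with its handle, to the left of the scale; origin in the middle of its underside. A bystander.
- milk_jar: Loose glass jar with a pale lid, 56 mm across, 125 mm high, well to the right of the scale; origin in the middle of its underside. A bystander.
- tea_box: Loose pale green tea box, 67 x 86 x 85 mm, to the right of the scale; origin in the middle of its underside. A bystander.

How it is judged (in metres and radians):
At the end, for the whole second after the job is handed in: The bubble stays inside the black ring of the vial, its centre within 3 mm of the vial's middle, with both wheels let go (horizontal distance between bubble_centre and vial_centre below 0.003 m); the robot touches nothing.
It fails at once if the gripper or arm leans on the scale (over 20 N on its platter, chassis or console) (contact force between any of the fingers, the arm and scale_deck above 20 N).
It fails at once if the mug is pushed more than 20 mm or tipped (distance of mug from where it was at the start of the episode above 0.02 m or angle between mug's own z axis and vertical above 0.3 rad).
It fails at once if the milk jar is pushed more than 20 mm or tipped (distance of milk_jar from where it was at the start of the episode above 0.02 m or angle between milk_jar's own z axis and vertical above 0.3 rad).
It fails at once if the tea box is pushed more than 20 mm or tipped (distance of tea_box from where it was at the start of the episode above 0.02 m or angle between tea_box's own z axis and vertical above 0.3 rad).
It also fails if it takes over 72 s, if anything falls off the work surface, if the arm or the gripper's body presses on something with over 40 N, if the wrist force passes 120 N, or if a joint passes its speed limit or range.

### The arm

A 6-joint arm with a two-finger parallel gripper is mounted at the origin on a cart in front of the work surface, level with it; the furniture and walls round the work are solid. World frame = base frame: x ahead of the robot, y to its left, z up, the work surface at z = 0. Lengths are in mm, angles in rad, forces in N, time in s.
With the tool pointing down it reaches from about 350 to 975 mm from the base axis. Payload 7.1 kg.
Tool frame: the origin (TCP) lies on the front face of the gripper's body, between the roots of the fingers; the fingertips stand 80 mm ahead of it and the grasp point (between the pads) lies 61 mm ahead of it (env.tips_ahead is the distance from the TCP to the fingertips, in mm); z points along the fingers, y is the line along which they close (so a half turn about z gives the same grasp; the last joint's range is limited). The gripper opens to 88 mm and grips with 3 to 60 N. Pads are 20 mm wide; open, the fingers measure 115 mm over their backs; the gripper's body (75 mm by 178 mm) begins 61 mm behind the grasp point.
Start: joints at [-1.225, 0.423, 1.63, -0, 1.089, -0.019], TCP at [222.993, -583.849, 302.675] pointing down, gripper open.
Joint ranges: [-3, 3], [-0.9, 2.11], [0.09, 2.58], [-1.31, 4.45], [0.11, 2.69], [-2.54, 2.54]. Speed limits (rad/s): [2.39, 2.39, 3.01, 3.14, 3.14, 3.14].

### API

Orientations are given as a unit quaternion [x, y, z, w].
In Python, from station import env, set_gripper, viewer, workorder gives the robot as it stands. Calls block until the motion is done:
- env.reach(position, orientation): joint-space move of the TCP to a pose.
- env.move_l(position, rot=None, rate=150, f_stop=None): straight line of the TCP; rot=None keeps the orientation; rate is the mean speed in mm/s. With f_stop (N) it stops when the force on the tool has changed by that much, and returns True; else False.
- env.move_joints(angles): joint-space move.
- set_gripper(opening): finger opening in mm; the grip force is fixed at half the most; returns when the fingers have stopped.
- env.hold(seconds).
- env.ik(position, orientation): joint angles nearest the present ones, or None.
- env.read_state(): the state.
- viewer.camera(name): name is "scene" or "top"; returns the picture (480x640x3 uint8, blue, green, red); there is no depth.
- viewer.camera_params(name): a dict with "fx", "fy", "cx", "cy" (pixels), "pose" (4x4, takes a point from camera to world coordinates). Camera axes: x right, y up, looking along -z (the intrinsics and any distortion apply to the point x, -y, -z); pixel columns grow to the right and rows downward; lengths in mm; the calibration is good to about 2 mm. A picture is of the moment at which its call begins. camera_params takes no time and is no camera call.
A pose or a line that the arm cannot do raises env.IKError and nothing moves.
- workorder.sign_off(): hands the job in; it is judged then, once.
The state is a dict: "time_s": time; "qpos": joint angles; "dq": joint speeds; "tau": joint torques, N m; "tool_pos": TCP position; "orientation": TCP orientation; "force": force on the tool from outside, world axes, zero at the start; "wrist_torque": the same for the moment, N m; "width": finger opening in mm; "grip_force": force on a finger pad.
Only numpy, scipy, OpenCV 4.12 (cv2) and the standard library are available. Lean on these libraries where they do the work, as an engineer would, in place of code of your own. Each camera call takes 0.05 s, during which the arm holds its last target. There are 200 camera calls.

## Working session

There is one attempt and no reset: what is moved stays moved. The work goes in short steps, each a Python script; the robot and the scene stay as the last script left them, time stands still between calls to the robot, and variables do not carry over. Pictures are saved under pics/ and viewed, at most 10 in all, crops included, and the job is handed in when it is done.

```bash
mkdir -p pics; ls
python3 - <<'E'
from station import env, viewer
import cv2,numpy as np
np.set_printoptions(suppress=True,precision=3)
for n in("scene","top"):
    im=viewer.camera(n); cv2.imwrite(f"pics/{n}0.png",im); p=viewer.camera_params(n); print(n,{k:v for k,v in p.items()})
s=env.read_state();print(s)
E
```

```text
pics
scene {'fx': 546.0096531152063, 'fy': 546.0096531152063, 'cx': 322.7287303837274, 'cy': 244.58534349652334, 'pose': array([[  -0.955,    0.259,   -0.145,  323.107],
       [  -0.297,   -0.825,    0.482,  783.219],
       [   0.006,    0.503,    0.864, 1493.132],
       [   0.   ,    0.   ,    0.   ,    1.   ]])}
top {'fx': 444.7421602486793, 'fy': 444.7421602486793, 'cx': 319.0742904544489, 'cy': 239.716739827798, 'pose': array([[   0.024,    0.996,   -0.084,  457.051],
       [  -1.   ,    0.024,   -0.004,   11.575],
       [  -0.002,    0.084,    0.996, 1424.493],
       [   0.   ,    0.   ,    0.   ,    1.   ]])}
{'time_s': 0.1, 'qpos': array([-1.225,  0.424,  1.631, -0.   ,  1.089, -0.019]), 'dq': array([-0.002,  0.001, -0.002, -0.001,  0.001, -0.002]), 'tau': array([ -0.   , -54.561, -27.432,   0.064,   0.019,  -0.   ]), 'tool_pos': array([ 222.861, -583.503,  301.991]), 'orientation': array([ 0.983,  0.181, -0.   , -0.001]), 'force': array([ 0.807, -0.411,  0.29 ]), 'wrist_torque': array([-0.02 , -0.014, -0.031]), 'grip_force': 0.0, 'width': 87.74179471408841}
```

View pics/scene0.png

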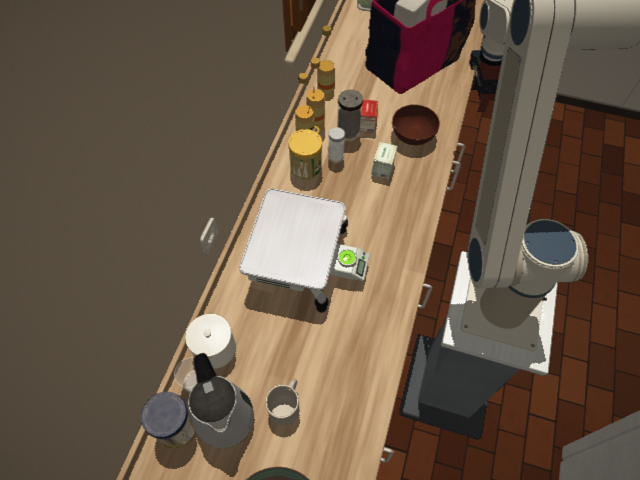

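View pics/top0.png

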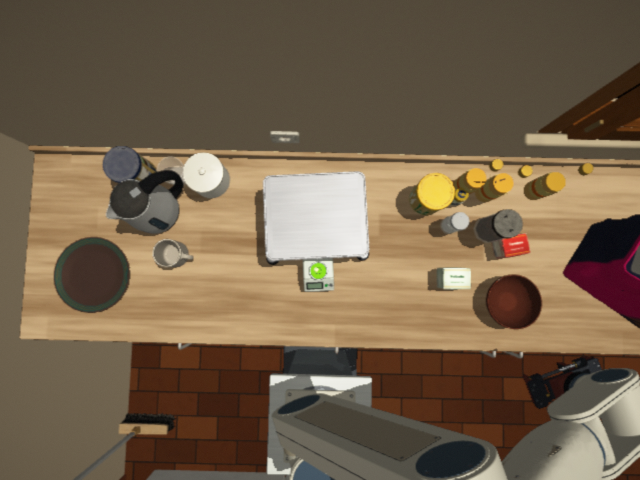

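The views show the scale with platter at about (316,215) in top, vial at (318,271), black wheels peeking out at (272,261) and (363,256); the mug is at (168,254), the tea box at (454,279). Next I enlarge and measure.

```bash
cat > h.py <<'E'
import cv2,numpy as np
from station import env,viewer,set_gripper,workorder
from scipy.spatial.transform import Rotation as R
np.set_printoptions(suppress=True,precision=2)
P={n:viewer.camera_params(n) for n in("scene","top")}
def ray(n,u,v):
    p=P[n];d=np.array([(u-p["cx"])/p["fx"],-(v-p["cy"])/p["fy"],-1]);M=p["pose"]
    return M[:3,3],M[:3,:3]@d
def plane(n,uv,z):
    o,d=ray(n,*uv);return o+d*(z-o[2])/d[2]
def proj(n,X):
    p=P[n];M=p["pose"];c=M[:3,:3].T@(np.asarray(X,float)-M[:3,3]);return np.array([p["cx"]+p["fx"]*c[0]/-c[2],p["cy"]-p["fy"]*c[1]/-c[2]])
def tri(a,b):
    o1,d1=ray("scene",*a);o2,d2=ray("top",*b)
    s=np.linalg.lstsq(np.c_[d1,-d2],o2-o1,rcond=None)[0]
    A,B=o1+s[0]*d1,o2+s[1]*d2
    return (A+B)/2,np.linalg.norm(A-B)
def green(im,c,r=30):
    """green fluid mask around c -> contour hull centroid"""
    h=cv2.cvtColor(im,cv2.COLOR_BGR2HSV);m=cv2.inRange(h,(35,120,80),(75,255,255))
    k=np.zeros_like(m);cv2.circle(k,tuple(int(x) for x in c),r,255,-1);m&=k
    cs,_=cv2.findContours(m,cv2.RETR_EXTERNAL,cv2.CHAIN_APPROX_NONE)
    H=cv2.convexHull(max(cs,key=cv2.contourArea));return m,H
def cen(H):
    M=cv2.moments(H);return np.array([M["m10"]/M["m00"],M["m01"]/M["m00"]])
E
python3 - <<'E'
from h import *
im={n:cv2.imread(f"pics/{n}0.png") for n in P}
C={"scene":(347,258),"top":(318,271)}
g={}
for n in im:
    m,H=green(im[n],C[n]);g[n]=cen(H);print(n,g[n],cv2.fitEllipse(H),cv2.contourArea(H))
print("vial",tri(g["scene"],g["top"]))
# platter
rc={}
for n,c in(("scene",(294,238)),("top",(316,215))):
    h=cv2.cvtColor(im[n],cv2.COLOR_BGR2HSV);m=cv2.inRange(h,(0,0,120),(180,45,255))
    m=cv2.morphologyEx(m,cv2.MORPH_OPEN,np.ones((9,9)))
    _,L=cv2.connectedComponents(m);k=(L==L[c[1],c[0]]).astype(np.uint8)
    cs,_=cv2.findContours(k,cv2.RETR_EXTERNAL,cv2.CHAIN_APPROX_NONE);c0=max(cs,key=cv2.contourArea)
    for z in(140,):
        Q=np.array([plane(n,p[0],z)[:2] for p in c0],np.float32);print(n,"platter",cv2.minAreaRect(Q))
    rc[n]=cen(cv2.convexHull(c0));print(rc[n])
print("platter",tri(rc["scene"],rc["top"]))
a=cv2.resize(im["scene"][180:320,230:380],(800,747),interpolation=cv2.INTER_CUBIC)
b=im["top"][165:300,255:380]
cv2.imwrite("pics/c1.png",np.hstack([cv2.resize(im["scene"][230:320,300:380],(400,450),interpolation=cv2.INTER_CUBIC),cv2.resize(im["top"][230:300,260:340+40],None,fx=3.3,fy=450/70,interpolation=cv2.INTER_CUBIC)]))
E
```

```text
scene [347.11 256.69] ((347.06439208984375, 256.72998046875), (13.659453392028809, 15.561124801635742), 93.52729034423828) 158.5
top [317.93 270.45] ((317.8426513671875, 270.41961669921875), (15.45418930053711, 15.527176856994629), 149.02517700195312) 177.0
vial (array([477.17,  18.11,  88.73]), np.float64(0.5389106998453037))
scene platter ((637.416748046875, 25.975204467773438), (252.78497314453125, 299.02313232421875), 3.9742379188537598)
[293.56 238.59]
top platter ((635.358642578125, 29.232681274414062), (251.78591918945312, 299.9415588378906), 4.018877029418945)
[315.35 215.94]
platter (array([636.73,  29.55, 130.31]), np.float64(2.306370096214993))
```

View pics/c1.png

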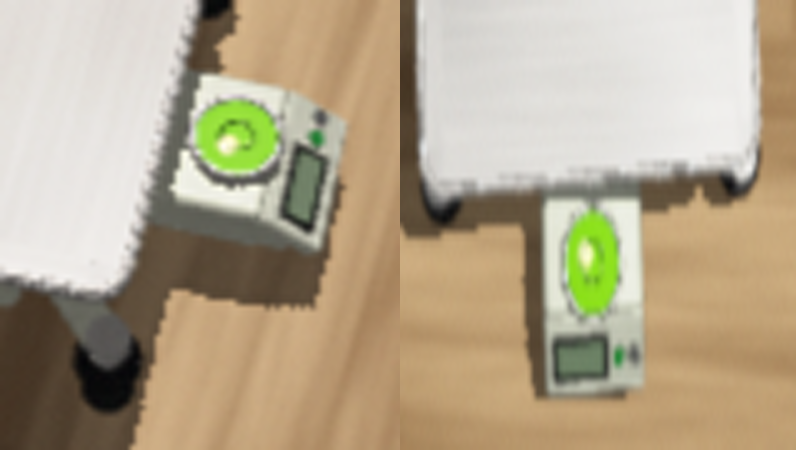

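Crop shows the pale bubble up-left of the vial's middle (toward +x, +y), with dark wheel blobs under both front corners. Now I measure the bubble and wheels and check the IK.

```bash
cat >> h.py <<'E'
C={"scene":(347,257),"top":(318,270.5)}
YAW=np.deg2rad(4.0)
def rz(a): return R.from_euler("z",a)
def bubble(ims=None,verbose=False):
    """bubble offset from vial centre in scale x,y (mm), each view"""
    out=[]
    for n in P:
        im=ims[n] if ims else viewer.camera(n)
        try: m,H=green(im,C[n],16)
        except ValueError: continue
        c=cen(H);A=cv2.contourArea(H)
        k=np.zeros(im.shape[:2],np.uint8);cv2.fillPoly(k,[H],1);k=cv2.erode(k,np.ones((3,3)))
        b=im[...,0].astype(float);bg=np.median(b[k>0]);w=np.clip(b-bg-25,0,None)*k
        v,u=np.mgrid[:480,:640];q=np.array([(w*u).sum(),(w*v).sum()])/w.sum()
        d=plane(n,q,84)-plane(n,c,84)
        out.append((rz(-YAW).apply(d)[:2]))
        print(n,"c",c,"A",A,"bub",q,"off",out[-1],"n",(w>0).sum(),w.max())
    o=np.mean(out,0);B=4.3*np.array([[-.54,-.54],[.84,-.84]])
    lr=np.linalg.solve(B,-o);print("offset",o,"need cw left,right",lr);return o,lr
def pose(W,side,th,back=61,lean=40,up=0):
    """tool gripping wheel W; side +1 left,-1 right; th = turn of tool about vertical (ccw +)"""
    a=YAW+side*np.deg2rad(135)+th
    out=np.array([np.cos(a),np.sin(a),0]);l=np.deg2rad(lean)
    z=-out*np.sin(l)-np.array([0,0,1])*np.cos(l)
    y=np.cross([0,0,1],out);best=None
    p=np.asarray(W)-z*back+np.array([0,0,up])
    return p,[R.from_matrix(np.c_[np.cross(s*y,z),s*y,z]).as_quat() for s in(1,-1)]
E
python3 - <<'E'
from h import *
im={n:cv2.imread(f"pics/{n}0.png") for n in P}
bubble(im)
O=np.array([626.6,28,0]);
vs=np.mean([plane("scene",(347.11,256.69),82),plane("top",(317.93,270.45),82)],0);print("vial@82",vs, plane("scene",(347.11,256.69),82),plane("top",(317.93,270.45),82))
for s,nm in((1,"L"),(-1,"R")):
    W=O+rz(YAW).apply([-105,s*140,40]);print(nm,W,proj("scene",W),proj("top",W))
    # dark blob near predictions
    for n in P:
        c=proj(n,W);h=im[n].max(2);m=(h<45).astype(np.uint8)
        k=np.zeros_like(m);cv2.circle(k,tuple(int(x) for x in c),14,1,-1);m&=k
        ys,xs=np.nonzero(m);print(n,"dark",len(xs),xs.min(),xs.max(),ys.min(),ys.max(), "front/side extents")
        pr=[proj(n,W+[20*np.cos(t),20*np.sin(t),z]) for t in np.linspace(0,6.28,40) for z in(-7,7)];pr=np.array(pr);print("  pred",pr.min(0),pr.max(0))
    for th in np.deg2rad([-60,-45,-30,-15,0,15,30,45,60]):
        p,qs=pose(W,s,th)
        print(nm,round(np.rad2deg(th)),[env.ik(p,q) for q in qs])
E
```

```text
scene c [347.11 256.69] A 158.5 bub [345.01 258.47] off [4.77 7.31] n 19 143.0
top c [317.93 270.45] A 177.0 bub [315.81 269.14] off [4.2  6.21] n 28 146.0
offset [4.48 6.76] need cw left,right [0.03 1.9 ]
vial@82 [477.59  16.3   82.  ] [478.18  14.5   82.  ] [476.99  18.1   82.  ]
L [512.09 160.33  40.  ] [321.4  302.64] [272.6  258.25]
scene dark 113 315 327 298 311 front/side extents
  pred [314.48 295.34] [328.32 309.97]
top dark 18 268 277 262 264 front/side extents
  pred [265.91 251.71] [279.21 264.73]
L -60 [array([ 0.54,  0.82,  1.66, -0.53,  1.22, -2.07]), array([ 0.54,  0.82,  1.66, -0.53,  1.22,  1.07])]
L -45 [array([ 0.59,  0.79,  1.76, -0.68,  1.1 , -2.15]), array([ 0.59,  0.79,  1.76, -0.68,  1.1 ,  0.99])]
L -30 [array([ 0.62,  0.76,  1.86, -0.85,  0.96, -2.2 ]), array([ 0.62,  0.76,  1.86, -0.85,  0.96,  0.95])]
L -15 [array([ 0.64,  0.73,  1.97, -1.06,  0.83, -2.2 ]), array([ 0.64,  0.73,  1.97, -1.06,  0.83,  0.94])]
L 0 [None, None]
L 15 [None, None]
L 30 [array([ 0.51,  0.67,  2.25,  4.07,  0.54, -1.85]), array([0.51, 0.67, 2.25, 4.07, 0.54, 1.29])]
L 45 [array(
[... 699 characters left out ...]
, array([-0.5 ,  0.68,  2.21,  2.02,  0.56,  1.93])]
R -15 [array([-0.56,  0.69,  2.13,  1.58,  0.63, -1.06]), array([-0.56,  0.69,  2.13,  1.58,  0.63,  2.09])]
R 0 [array([-0.59,  0.71,  2.03,  1.23,  0.74, -0.96]), array([-0.59,  0.71,  2.03,  1.23,  0.74,  2.18])]
R 15 [array([-0.59,  0.74,  1.93,  0.98,  0.88, -0.94]), array([-0.59,  0.74,  1.93,  0.98,  0.88,  2.21])]
R 30 [array([-0.57,  0.77,  1.82,  0.78,  1.01, -0.96]), array([-0.57,  0.77,  1.82,  0.78,  1.01,  2.18])]
R 45 [array([-0.53,  0.81,  1.72,  0.62,  1.14, -1.02]), array([-0.53,  0.81,  1.72,  0.62,  1.14,  2.12])]
R 60 [array([-0.48,  0.84,  1.63,  0.48,  1.26, -1.1 ]), array([-0.48,  0.84,  1.63,  0.48,  1.26,  2.04])]
```

```bash
cat >> h.py <<'E'
O=np.array([626.8,26.9,0]);OPEN=66
WH={s:O+rz(YAW).apply([-105,s*140,40]) for s in(1,-1)}
def quat(side,th0,th1):
    """index of the y-sign whose whole stroke stays furthest from joint limits"""
    lo=np.array([-3,-.9,.09,-1.31,.11,-2.54]);hi=np.array([3,2.11,2.58,4.45,2.69,2.54]);best=[]
    for i in(0,1):
        m=9
        for th in np.linspace(th0,th1,7):
            p,q=pose(WH[side],side,th);j=env.ik(p,q[i]);m=min(m,-9 if j is None else min((j-lo).min(),(hi-j).min()))
        best.append(m)
    print("margins",best);return int(np.argmax(best))
def st(tag):
    s=env.read_state();print(tag,"t",round(s["time_s"],1),"F",s["force"],"T",s["wrist_torque"],"w",round(s["width"],1),"gf",round(s["grip_force"],1));return s
def approach(side,th,i,far=False):
    p,q=pose(WH[side],side,th,back=61+130,up=60 if far else 0)
    env.reach(p,q[i])
    if far: env.move_l(pose(WH[side],side,th,back=191)[0],rate=150)
    set_gripper(OPEN);st("pre")
    hit=env.move_l(pose(WH[side],side,th)[0],rate=70,f_stop=10);st(f"at wheel hit={hit}");return hit
def turn(side,th0,th1,i,rate=15):
    n=max(1,int(np.ceil(abs(th1-th0)/np.deg2rad(10))))
    for th in np.linspace(th0,th1,n+1)[1:]:
        p,q=pose(WH[side],side,th);env.move_l(p,rot=q[i],rate=rate)
    st("turned")
def retreat(side,th):
    set_gripper(OPEN);env.move_l(pose(WH[side],side,th,back=191)[0],rate=150);st("back")
E
python3 - <<'E'
from h import *
d=np.deg2rad
i=quat(-1,d(29),d(-29))
hit=approach(-1,d(29),i,far=True)
if not hit:
    set_gripper(30);st("closed")
cv2.imwrite("pics/s1.png",viewer.camera("scene"));cv2.imwrite("pics/t1.png",viewer.camera("top"))
a=cv2.imread("pics/s1.png")[150:350,240:440];b=cv2.imread("pics/t1.png")[150:350,250:450]
cv2.imwrite("pics/c2.png",np.hstack([cv2.resize(x,(400,400)) for x in(a,b)]))
E
```

```text
margins [np.float64(0.37185535500156774), np.float64(0.33586222861052395)]
pre t 3.0 F [ 0.23 -0.06 -0.47] T [-0.29  0.03  0.01] w 66.2 gf 0.0
at wheel hit=False t 5.0 F [-0.29  0.56  0.28] T [-0.31  0.01  0.02] w 65.8 gf 0.0
closed t 5.5 F [ 5.4   0.34 -2.47] T [-0.46 -0.61 -0.56] w 39.5 gf 30.0
```

View pics/c2.png

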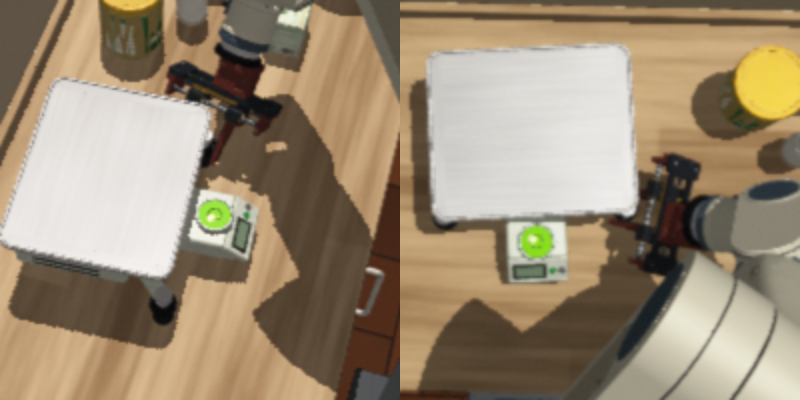

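The gripper holds the right wheel (width 39.5 mm, little side force), and the vial stays visible in both views, at (215,215) and (537,240) in the crop. Turning.

Run:
```python
from h import *
d=np.deg2rad
i=0
bubble()
turn(-1,d(29),d(-29),i)
env.hold(1);bubble()
```

```text
scene c [347.13 256.67] A 158.0 bub [345.01 258.45] off [4.83 7.29] n 18 149.0
top c [317.93 270.45] A 177.0 bub [315.8  269.15] off [4.18 6.23] n 28 143.0
offset [4.51 6.76] need cw left,right [0.04 1.91]
turned t 9.3 F [ 9.24  0.94 -8.2 ] T [-0.19  0.   -0.34] w 39.4 gf 30.0
scene c [347.08 256.68] A 159.0 bub [346.04 257.33] off [2.53 2.86] n 18 149.0
top c [317.93 270.45] A 177.0 bub [317.02 269.85] off [1.9  2.66] n 31 155.0
offset [2.22 2.76] need cw left,right [0.1  0.86]
```

Run:
```python
from h import *
d=np.deg2rad
retreat(-1,d(-29))
if not approach(-1,d(25),0):
    set_gripper(30);st("closed")
    turn(-1,d(25),d(25)-.86,0)
    env.hold(1);bubble()
    set_gripper(OPEN);env.hold(1);bubble();
```

```text
back t 12.0 F [ 0.27 -0.41  0.21] T [-0.08  0.26  0.01] w 65.9 gf 0.0
pre t 13.0 F [-0.01  0.44  0.51] T [-0.25  0.01 -0.04] w 66.1 gf 0.0
at wheel hit=False t 15.0 F [ 0.01 -0.08 -0.82] T [-0.26  0.01 -0.02] w 66.3 gf 0.0
closed t 15.6 F [ 5.33  0.47 -2.19] T [-0.4  -0.51 -0.59] w 39.1 gf 30.0
turned t 18.6 F [ 9.28  0.31 -7.2 ] T [-0.23 -0.11 -0.4 ] w 39.3 gf 30.0
scene c [346.96 256.62] A 162.5 bub [346.97 256.79] off [-0.16  0.54] n 17 163.0
top c [317.98 270.49] A 175.5 bub [318.15 270.63] off [-0.45 -0.49] n 34 161.0
offset [-0.3   0.03] need cw left,right [-0.07 -0.06]
scene c [346.96 256.62] A 162.5 bub [346.93 256.82] off [-0.05  0.68] n 18 164.0
top c [317.98 270.49] A 175.5 bub [318.07 270.59] off [-0.31 -0.24] n 33 160.0
offset [-0.18  0.22] need cw left,right [-0.07 -0.01]
```

Run:
```python
from h import *
d=np.deg2rad
retreat(-1,d(25)-.86)
p,q=pose(WH[-1],-1,d(25),back=191,up=120);env.move_l(p,rate=150)
env.hold(1);bubble();st("end")
a=viewer.camera("scene")[237:277,327:367];b=viewer.camera("top")[250:290,298:338]
cv2.imwrite("pics/c3.png",np.hstack([cv2.resize(x,(400,400),interpolation=cv2.INTER_CUBIC) for x in(a,b)]))
```

```text
back t 22.6 F [ 0.27 -0.57 -0.65] T [-0.15  0.22  0.03] w 66.0 gf 0.0
scene c [346.96 256.62] A 162.5 bub [346.93 256.83] off [-0.05  0.69] n 18 164.0
top c [317.98 270.49] A 175.5 bub [318.07 270.59] off [-0.31 -0.25] n 35 166.0
offset [-0.18  0.22] need cw left,right [-0.07 -0.01]
end t 24.9 F [-0.4   0.09  0.39] T [-0.09  0.25  0.04] w 66.4 gf 0.0
```

View pics/c3.png

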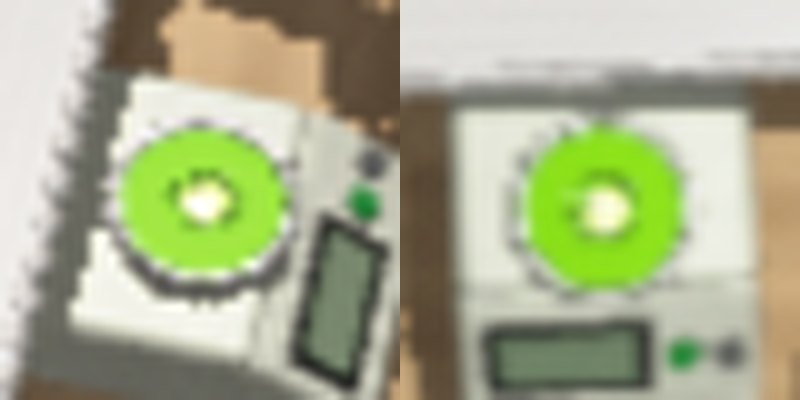

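The bubble sits in the middle of the ring in both views, at (205,202) and (605,208) in the crop. The robot is clear of everything, so I hand in.

```bash
python3 -c "
from station import workorder
print(workorder.sign_off())"
```

```text
the job is handed in; nothing more can be done
None
```

I levelled the scale by turning only the right foot wheel, about 1.9 rad clockwise. The bubble rests about 0.3 mm from the vial's middle, both wheels are let go, the robot is clear, and the job was handed in at about 25 s; the sign-off gave no verdict.

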